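# Uncover a toothed wheel and set it up on the light box

## Task

First lift the lid off the pink pot by its knob and lay it knob up on the grey mat, so that it lies wholly on the mat. Then take the toothed wheel out of the pot by its brass hub and lay it flat, hub up, wholly on the round glass of the light box, and turn the light box's dial so that its white pointer points at the yellow mark. Set things down without dropping or throwing them, keep the pot upright where it stands, and leave the bottle, the spare tin and the mouse alone.

Things in the scene. Friction and masses are not known exactly. Their poses are not given: they have to be found in the camera images.
- pot: Pink round pot, loose, about 0.6 kg, open at the top under the lid: outer diameter 124, height 60, wall 3. A white plastic liner inside leaves a round well of diameter 101, from the floor 14 above the table up to 46. Origin: centre of the underside. It and the mat may be on either side of the light box.
- lid: Loose pink lid with a white knob, about 0.15 kg, resting on the pot. Origin: centre of the underside of its white locating lip (diameter 108, 8 high). Above the lip is the pink plate (diameter 126, from 8 to 16 above the origin); on the plate stands the knob, an upright cylinder of diameter 24, from 16 to 46 above the origin. On the pot the origin is 52 above the table. z is up through the knob.
- wheel: Loose toothed steel wheel lying in the pot, about 0.22 kg: diameter 87, 6 thick, with a plain brass hub, an upright cylinder of diameter 20, from 6 to 34 above the wheel's underside. Origin: centre of the underside; in the pot it is 14 above the table. z is up along the hub.
- mat_top (a point): Centre of the upper face of the grey square mat for the lid, fixed to the table: 200 x 200, 4 thick. x and y run along its sides.
- lightbox: White flat light box, fixed to the table, 250 (x) x 170 (y) x 45 high. Origin: centre of the underside. The dial's axis stands at x = -75, y = 0; the round glass is at x = +45, y = 0.
- glass (a point): Centre of the upper face of the round pale glass (diameter 140, flush in the light box's top, with a black rim ring, 45 above the table). Axes as the light box.
- dial_grip (a point): On the dial's upright axis, at the height to grip, 82 above the table. The black dial has an upright bar 42 long, 14 thick, its top 89 above the table, 32 high over a disc of diameter 44, on a grey base of diameter 68. Its x axis turns with the dial: the bar lies along x and the white pointer on its top is at the -x end.
- dial (a joint): Turn of the dial in rad, 0 to 2.8, growing clockwise seen from above; it stays where it is left. At 0 the white pointer points along the light box's -x, at 1.57 along its +y. Marks on the box top around the dial: grey ones at 0.35, 1.05 and 2.45, the larger yellow one at 1.75.
- cleaner: Bystander: blue bottle, diameter 56, 130 high, loose. Origin: centre of the underside.
- spare_tin: Bystander: pale pink closed tin with a flat white top, diameter 94, 57 high, loose. Origin: centre of the underside.
- mouse: Bystander: black computer mouse, 100 x 60 x 22, loose. Origin: centre of the underside.
Not all that is in view belongs to the job. Leave any green look-alike of the lid alone. What is shaped like the pot but black is not meant.

How it is judged:
By the outcome, as a careful person would: the job done as asked, in the order asked, and still so for the second after the job is handed in, with the robot touching nothing.
It also fails if it takes over 72 s, if anything falls off the work surface, if the arm or the gripper's body presses on something with over 40 N, if the wrist force passes 120 N, or if a joint passes its speed limit or range.

## Robot

A 6-joint arm with a two-finger parallel gripper is mounted at the origin on the work surface. World frame = base frame: x ahead of the robot, y to its left, z up, the work surface at z = 0. Lengths are in mm, angles in rad, forces in N, time in s.
With the tool pointing down it reaches from about 350 to 775 mm from the base axis. Payload 7.3 kg.
Tool frame: the origin (TCP) lies midway between the tips of the shut fingers; the grasp point (between the pads) lies 19 mm behind it; z points along the fingers, y is the line along which they close (so a half turn about z gives the same grasp; the last joint's range is limited). The gripper opens to 92 mm and grips with 3 to 60 N. Pads are 19 mm wide; open, the fingers measure 130 mm over their backs; the gripper's body (75 mm by 190 mm) begins 47 mm behind the grasp point.
Start: joints at [1.132, 0.342, 1.524, -0, 1.275, -0.146], TCP at [151.518, 502.68, 226.741] pointing down, gripper open.
Joint ranges: [-2.53, 2.53], [-0.77, 2.02], [0.04, 2.7], [-1, 4.14], [0.28, 2.66], [-3.11, 3.11]. Speed limits (rad/s): [2.57, 2.57, 3.14, 3.14, 3.14, 3.14].

## Interface

Orientations are given as [roll, pitch, yaw] about the fixed x, y, z axes, in that order (R = Rz(yaw) Ry(pitch) Rx(roll)).
In Python, from plant import bot gives the robot as it stands.
- The arm moves only by the tool servo_tool, never from a script. Its argument "deltas" is a list of rows, each a list of 2 entries, a list of its own where there are three numbers: the shift along the tool's x, y, z in m, then the turn, a rotation vector about the tool's x, y, z in degrees. A call has 1 to 20 rows; each row shifts and turns the commanded pose from where the row before left it, along the tool's axes as they then stand; what a row does not reach is not made up. A row lasts 1/8 s, in which the tool goes at most 62.5 mm and 10.7 degrees, less where a joint would pass 70% of its speed; a pose out of reach is approached as far as the arm can. A call with a gripper value outside its range is refused whole. "fingers" is the opening, from 0 (shut) to 1 (fully open), set as the call begins (left out, the last holds). The fingers move at their own pace and stop on an object; the grip force is fixed at half the most. Time passes only in rows, so rows that do not move let the fingers close. It gives the time, the measured TCP pose, the force, the opening and the grip force at its end, in the units of the state.
- bot.get_obs(): the state, without advancing time (a new reading comes with each control period).
- bot.capture(name): name is "side" or "top"; returns the picture (400x640x3 uint8, red, green, blue); there is no depth.
- bot.camera_model(name): a dict with "mtx" (3x3 intrinsics, pixels), "xyz" and "rotation" of the camera in the world. Camera axes: x right, y down, z forward; pixel columns grow to the right and rows downward; lengths in mm; the calibration is good to about 2 mm. A picture is of the moment at which its call begins. camera_model takes no time and is no camera call.
- bot.close_job(): hands the job in; it is judged then, once.
The state is a dict: "time": time; "joint_positions": joint angles; "dq": joint speeds; "tau": joint torques, N m; "tool_pos": TCP position; "tcp_rot": TCP orientation; "contact_force": force on the tool from outside, world axes, zero at the start; "moment": the same for the moment, N m; "grip_width": finger opening in mm; "finger_force": force on a finger pad.
Only numpy, scipy, OpenCV 4.12 (cv2) and the standard library are available. Lean on these libraries where they do the work, as an engineer would, in place of code of your own. Each camera call takes 0.05 s, during which the arm holds its last target. There are 200 camera calls.

## Working session

There is one attempt and no reset: what is moved stays moved. The work goes in short steps, Python scripts to look and compute and a tool call to move; the robot and the scene stay as the last step left them, time stands still between calls to the robot, and variables do not carry over. Pictures are saved under pics/ and viewed, at most 10 in all, crops included, and the job is handed in when it is done.

Besides the shell and the picture viewer there is one more tool, called after "Request:" as name([rows], argument=value, ...), one row to a line, values as JSON. servo_tool: Moves the arm, as the interface text tells. Its arguments: {"type":"object","properties":{"deltas":{"type":"array"},"fingers":{"type":"number"}},"required":["deltas"]}

```bash
mkdir -p pics; ls; python3 - <<'E'
from plant import bot
import cv2
for n in("top","side"):
    im=bot.capture(n); cv2.imwrite(f"pics/{n}0.png",im[:,:,::-1])
    c=bot.camera_model(n); print(n,c)
o=bot.get_obs(); print(o)
E
```

```text
pics
top {'mtx': array([[478.50436341,   0.        , 326.26539201],
       [  0.        , 478.50436341, 206.35496731],
       [  0.        ,   0.        ,   1.        ]]), 'xyz': array([ 495.3204978 ,   74.51242692, 1559.02125021]), 'rotation': array([-3.06603221e+00,  2.75074738e-04, -1.59004391e+00])}
side {'mtx': array([[366.79060515,   0.        , 319.78587222],
       [  0.        , 366.79060515, 195.43757582],
       [  0.        ,   0.        ,   1.        ]]), 'xyz': array([475.98095346, 962.26763385, 649.57804049]), 'rotation': array([-2.12388164, -0.01358093, -3.01392517])}
{'time': 0.1, 'joint_positions': array([ 1.13200722e+00,  3.42681112e-01,  1.52491604e+00, -3.91503591e-05,
        1.27535623e+00, -1.46008882e-01]), 'dq': array([ 0.00063233, -0.00120218, -0.00274371,  0.00058336, -0.00067859,
       -0.00040532]), 'tau': array([ 1.07028784e-03, -4.31999803e+01, -2.44694048e+01,  7.18641886e-02,
        5.25614619e-02, -6.18898639e-05]), 'tool_pos': array([151.36792623, 502.34119048, 226.10177739]), 'tcp_rot': array([-3.14024096e+00, -1.60932255e-04,  2.84882374e+00]), 'contact_force': array([-0.15486857, -1.12853763, -0.71030648]), 'moment': array([-0.02197996, -0.00441229,  0.021437  ]), 'finger_force': 0.0, 'grip_width': 92.02213962799378}
```

View pics/top0.png

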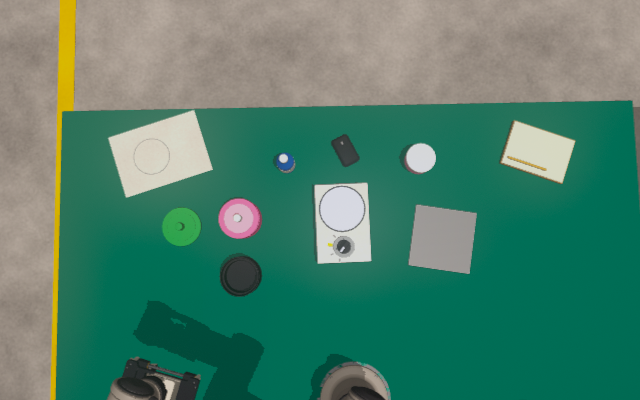

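View pics/side0.png

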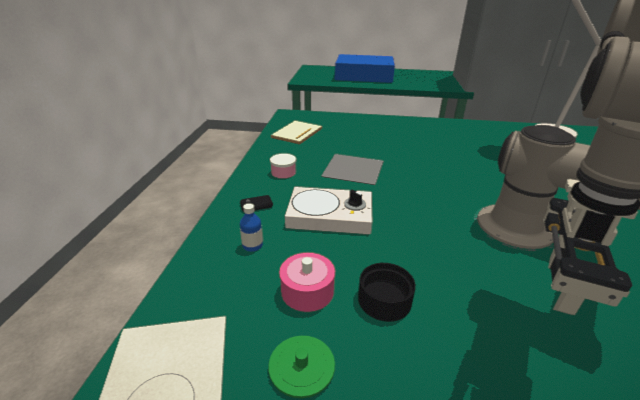

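The top view has the pink pot with its lid at (239,218) and the mat at (443,239). The light box is at (342,222), with its glass at (342,208), dial at (343,246) and yellow mark at about (331,245). Possible mix-ups are the green lid (181,227), the black pot (241,275) and the spare tin (420,158). I choose the pink pot with the white knob at (238,218), and check it in one close crop.

```bash
cat > h.py <<'E'
import numpy as np, cv2
from scipy.spatial.transform import Rotation as R
from plant import bot
def cam(n):
    c=bot.camera_model(n); return c["mtx"],np.array(c["xyz"]),R.from_euler("xyz",c["rotation"]).as_matrix()
def ray(n,uv,z):
    K,p,r=cam(n); d=r@np.linalg.inv(K)@[uv[0],uv[1],1.]; return p+d*(z-p[2])/d[2]
def proj(n,P):
    K,p,r=cam(n); q=K@(r.T@(np.array(P)-p)); return q[:2]/q[2]
def blob(m,near):
    n,l,s,c=cv2.connectedComponentsWithStats(m.astype(np.uint8))
    ok=[i for i in range(1,n) if s[i,4]>=8]
    i=min(ok,key=lambda i:np.hypot(*(c[i]-near))); return c[i],s[i],(l==i)
def hsv(im): return cv2.cvtColor(im,cv2.COLOR_RGB2HSV).astype(int)
def big(im,x,y,w,h,k): return cv2.resize(im[y:y+h,x:x+w],None,fx=k,fy=k,interpolation=cv2.INTER_CUBIC)
E
python3 - <<'E'
from h import *
im=cv2.imread("pics/top0.png")[:,:,::-1]; s=cv2.imread("pics/side0.png")[:,:,::-1]
a=np.hstack([big(im,210,188,60,60,6),big(im,312,180,64,90,4)[:360]])
b=np.hstack([big(s,270,245,80,70,4),big(s,280,180,100,70,4)[:280]])
w=max(a.shape[1],b.shape[1]); pad=lambda q:np.pad(q,((0,0),(0,w-q.shape[1]),(0,0)))
o=np.vstack([pad(a),pad(b)])[:600]; cv2.imwrite("pics/crop1.png",np.ascontiguousarray(o[:600,:800,::-1]))
H=hsv(im)
h,sa,v=H[...,0],H[...,1],H[...,2]
white=(sa<40)&(v>150)
pink=((h>150)|(h<5))&(sa>40)&(v>120)
c,st,m=blob(pink,(239,218)); 
cn=max(cv2.findContours(m.astype(np.uint8),0,1)[0],key=cv2.contourArea); e=cv2.fitEllipse(cn); print("pink top",e,ray("top",e[0],68))
gm=(abs(h-75)>20)&(sa<25)&(v>90)&(v<190)
c,st,m=blob(gm,(443,239)); cn=max(cv2.findContours(m.astype(np.uint8),0,1)[0],key=cv2.contourArea)
box=cv2.boxPoints(cv2.minAreaRect(cn)); print("mat",st,[ray("top",p,4)[:2].round(1) for p in box])
m=np.zeros(h.shape,np.uint8); m[175:270,308:378]=((sa<90)&(v>60))[175:270,308:378]
m=cv2.morphologyEx(m,3,np.ones((9,9)));c,st,mm=blob(m,(342,222))
cn=max(cv2.findContours(mm.astype(np.uint8),0,1)[0],key=cv2.contourArea);r=cv2.minAreaRect(cn)
print("box",st,[ray("top",p,45)[:2].round(1) for p in cv2.boxPoints(r)],ray("top",r[0],45))
y=(h>20)&(h<35)&(sa>120)&(v>120); c,st,mm=blob(y,(331,245)); print("yellow",c,st,ray("top",c,45))
for n,uv in (("knob",(238,218)),): print(n,ray("top",uv,98),proj("side",ray("top",uv,98)))
E
```

```text
pink top ((239.25064086914062, 218.24771118164062), (39.40590286254883, 42.431915283203125), 100.92731475830078) [576.21886721 344.83271336  68.        ]
mat [ 409  205   67   69 3697] [array([ 419.6, -186.4]), array([ 613.6, -220.6]), array([ 581.3, -418.3]), array([ 387.9, -382.3])]
box [ 314  182   58   82 4352] [array([681.9, 114.2]), array([686.9, -60.1]), array([434.7, -65.6]), array([429.9, 106.6])] [557.58388837  23.76376576  45.        ]
yellow [329.36363636 244.09090909] [328 243   4   3  11] [490.38885569  65.24934569  45.        ]
knob [575.42273331 343.21171982  98.        ] [307.61528216 257.78525467]
```

View pics/crop1.png

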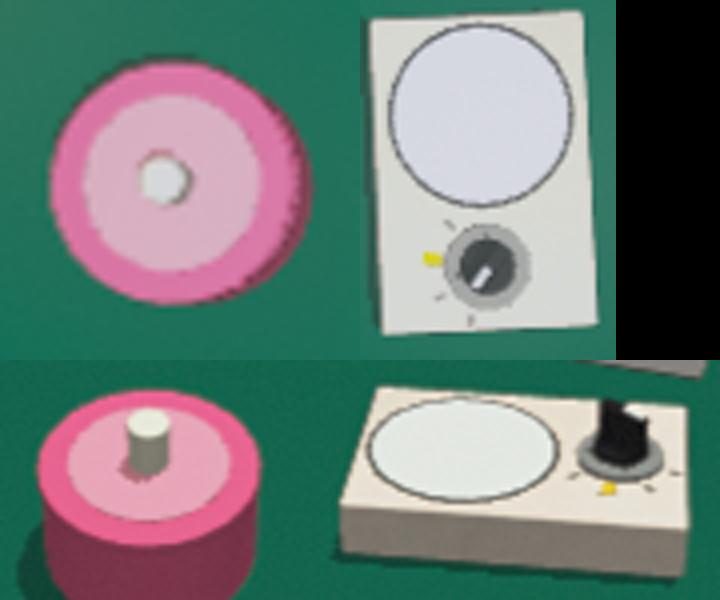

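The crop confirms the choice: a pink pot and lid with a white knob. The dial's white pointer is down-left of its axis, and the yellow mark is to the left at crop (433,259). Next I refine the knob, glass and dial positions.

```bash
python3 - <<'E'
from h import *
im=cv2.imread("pics/top0.png")[:,:,::-1]; s=cv2.imread("pics/side0.png")[:,:,::-1]
H=hsv(im);h,sa,v=H[...,0],H[...,1],H[...,2]
c,st,m=blob((sa<35)&(v>170),(237.5,218)); print("knob top",c,st,ray("top",c,98))
S=hsv(s); c2,st2,_=blob((S[...,1]<50)&(S[...,2]>190),(307,261)); print("knob side",c2,st2,ray("side",c2,98))
# glass: rim ring dark/bluish inside
g=im[...,2].astype(int)-im[...,0]; c,st,m=blob((g>4)&(sa<40)&(v>150),(342,208)); 
cn=max(cv2.findContours(m.astype(np.uint8),0,1)[0],key=cv2.contourArea);e=cv2.fitEllipse(cn);print("glass",e,ray("top",e[0],45))
# dial base + pointer
sub=np.zeros(h.shape,bool); sub[232:262,328:360]=True
c,st,m=blob(sub&(v<185)&(sa<60),(343,246)); cn=max(cv2.findContours(m.astype(np.uint8),0,1)[0],key=cv2.contourArea);e=cv2.fitEllipse(cv2.convexHull(cn))
print("base",c,st,e,ray("top",e[0],50))
sub[:]=False; sub[240:253,337:350]=True
w=v[240:253,336:350]; print(w)
E
```

```text
knob top [236.43137255 217.47058824] [233 214   8   8  51] [577.13519381 347.99747401  98.        ]
knob side [306.86885246 260.06557377] [302 257  11   7  61] [575.89017446 350.93190098  98.        ]
glass ((341.6363525390625, 208.42218017578125), (43.21996307373047, 43.68815994262695), 93.35389709472656) [602.41132641  24.10085883  45.        ]
base [343.25641026 246.03418803] [333 236  22  21 351] ((343.2623291015625, 246.18785095214844), (21.087724685668945, 21.486284255981445), 91.42410278320312) [482.9958398   21.73683645  50.        ]
[[169 169 167 156 115  89  73  74  73  75  96 142 164 168]
 [168 168 153  99  78  78  74  73  73  72  75  87 125 161]
 [168 158 101  78  79  73  74  73  71  74  80  80  81 112]
 [167 151  84  81  78  74  73  71  72  78  80  81  81  87]
 [159 100  80  79  73  72  72  71  77  79  80  80  76  87]
 [156  80  79  79  72  72  71  75  80  80  80  77  77  81]
 [155  77  73  72  72  70  92 126  96  81  79  75  80  81]
 [150  80  72  72  71  83 164 215 155  78  75  81  81  81]
 [119  92  73  71  75 139 205 215 174  76  78  81  81  80]
 [132 124  74  70 116 189 218 173  76  75  80  80  81  86]
 [167 157 103  89 169 224 206 106  74  80  79  81  82 105]
 [167 167 157 133 194 207 143  73  79  79  79  83  98 138]
 [167 167 167 156 106 105  75  77  80  83  91 109 138 170]]
```

Request:
servo_tool([
  [[0, 0, 0], [0, 0, -8.4]],
  [[0, 0, 0], [0, 0, -8.4]],
  [[-0.0355, -0.0128, 0], [0, 0, 0]],
  [[-0.0355, -0.0128, 0], [0, 0, 0]],
  [[-0.0355, -0.0128, 0], [0, 0, 0]],
  [[-0.0355, -0.0128, 0], [0, 0, 0]],
  [[-0.0355, -0.0128, 0], [0, 0, 0]],
  [[-0.0355, -0.0128, 0], [0, 0, 0]],
  [[-0.0355, -0.0128, 0], [0, 0, 0]],
  [[-0.0355, -0.0128, 0], [0, 0, 0]],
  [[-0.0355, -0.0128, 0], [0, 0, 0]],
  [[-0.0355, -0.0128, 0], [0, 0, 0]],
  [[-0.0355, -0.0128, 0], [0, 0, 0]],
  [[-0.0355, -0.0128, 0], [0, 0, 0]],
  [[0, 0, 0.04], [0, 0, 0]],
  [[0, 0, 0.04], [0, 0, 0]],
  [[0, 0, 0], [0, 0, 0]],
  [[0, 0, 0], [0, 0, 0]],
], fingers=0.6)

```text
time: 2.35
tool_pos: [578.2, 349.7, 148.3]
tcp_rot: [3.141, 0.002, -3.141]
contact_force: [-0.3, -0.4, 0.1]
grip_width: 54.9
finger_force: 0.0
```

```bash
python3 - <<'E'
from h import *
im=cv2.imread("pics/top0.png")[:,:,::-1]
v=hsv(im)[...,2].astype(float); Y,X=np.mgrid[240:252,337:347]; w=np.clip(v[240:252,337:347]-110,0,None)
w[(X<339)|((X<340)&(Y<249))]=0
w/=w.sum(); mx,my=(w*X).sum(),(w*Y).sum()
C=np.cov(np.vstack([X.ravel(),Y.ravel()]),aweights=w.ravel()); ev,U=np.linalg.eigh(C); d=U[:,1]; d=d*np.sign(d[1])
P=[ray("top",(mx+k*d[0],my+k*d[1]),89) for k in(-2,2)]
dd=P[1]-P[0]; print("ptr mid",(P[0]+P[1])/2,"heading deg",np.degrees(np.arctan2(dd[1],dd[0])))
c=np.array([483,21.7]); m=((P[0]+P[1])/2)[:2]-c; print(m,np.degrees(np.arctan2(m[1],m[0])))
g=np.array([602.4,24.1])-[483,21.7]; print("box yaw",np.degrees(np.arctan2(g[1],g[0])),np.hypot(*g))
o=bot.get_obs(); print(o["time"],o["tool_pos"],o["tcp_rot"])
E
```

```text
ptr mid [474.94571417  27.59933096  89.        ] heading deg 143.45115516783503
[-8.05428583  5.89933096] 143.7792301778435
box yaw 1.1515188939637653 119.42411816714409
2.35 [578.21832973 349.67583026 148.25350263] [ 3.14069271e+00  1.77205623e-03 -3.14103373e+00]
```

Request:
servo_tool([
  [[0.001, 0, 0.02], [0, 0, 0]],
  [[0, 0, 0.02], [0, 0, 0]],
  [[0, 0, 0.02], [0, 0, 0]],
  [[0, 0, 0.01], [0, 0, 0]],
  [[0, 0, 0.006], [0, 0, 0]],
  [[0, 0, 0], [0, 0, 0]],
])

```text
time: 3.1
tool_pos: [576.9, 349.5, 71.4]
tcp_rot: [3.141, 0.001, -3.141]
contact_force: [-0.2, -0.2, 0.8]
grip_width: 55.1
finger_force: 0.0
```

Request:
servo_tool([
  [[0, 0, 0], [0, 0, 0]],
  [[0, 0, 0], [0, 0, 0]],
  [[0, 0, 0], [0, 0, 0]],
  [[0, 0, 0], [0, 0, 0]],
  [[0, 0, 0], [0, 0, 0]],
  [[0, 0, 0], [0, 0, 0]],
], fingers=0)

```text
time: 3.85
tool_pos: [576.7, 349.4, 70.9]
tcp_rot: [3.141, 0.0, -3.141]
contact_force: [-0.6, 0.8, 2.0]
grip_width: 23.3
finger_force: 30.0
```

Request:
servo_tool([
  [[0, 0, -0.005], [0, 0, 0]],
  [[0, 0, -0.01], [0, 0, 0]],
  [[0, 0, -0.015], [0, 0, 0]],
  [[0, 0, -0.02], [0, 0, 0]],
  [[0, 0, -0.02], [0, 0, 0]],
  [[0, 0, -0.02], [0, 0, 0]],
  [[0, 0, 0], [0, 0, 0]],
])

```text
time: 4.72
tool_pos: [577.7, 349.7, 163.6]
tcp_rot: [3.139, 0.005, -3.141]
contact_force: [0.3, -0.7, -3.0]
grip_width: 23.4
finger_force: 30.0
```

```bash
python3 - <<'E'
from h import *
t=bot.capture("top"); s=bot.capture("side")
o=np.hstack([big(t,200,180,80,80,5),big(s,240,160,133,133,3)[:400]])
cv2.imwrite("pics/lift.png",np.ascontiguousarray(o[:,:800,::-1]))
E
```

```text
Traceback (most recent call last):
ValueError: all the input array dimensions except for the concatenation axis must match exactly, but along dimension 0, the array at index 0 has size 400 and the array at index 1 has size 399
```

Request:
servo_tool([
  [[0.0038, -0.0326, 0], [0, 0, 0]],
  [[0.0038, -0.0326, 0], [0, 0, 0]],
  [[0.0038, -0.0326, 0], [0, 0, 0]],
  [[0.0038, -0.0326, 0], [0, 0, 0]],
  [[0.0038, -0.0326, 0], [0, 0, 0]],
  [[0.0038, -0.0326, 0], [0, 0, 0]],
  [[0.0038, -0.0326, 0], [0, 0, 0]],
  [[0.0038, -0.0326, 0], [0, 0, 0]],
  [[0.0038, -0.0326, 0], [0, 0, 0]],
  [[0.0038, -0.0326, 0], [0, 0, 0]],
  [[0.0038, -0.0326, 0], [0, 0, 0]],
  [[0.0038, -0.0326, 0], [0, 0, 0]],
  [[0.0038, -0.0326, 0], [0, 0, 0]],
  [[0.0038, -0.0326, 0], [0, 0, 0]],
  [[0.0038, -0.0326, 0], [0, 0, 0]],
  [[0.0038, -0.0326, 0], [0, 0, 0]],
  [[0.0038, -0.0326, 0], [0, 0, 0]],
  [[0.0038, -0.0326, 0], [0, 0, 0]],
  [[0.0038, -0.0326, 0], [0, 0, 0]],
  [[0.0038, -0.0326, 0], [0, 0, 0]],
])

```text
time: 7.32
tool_pos: [500.2, -303.5, 159.6]
tcp_rot: [3.14, -0.001, -3.141]
contact_force: [0.7, 0.2, -1.9]
grip_width: 23.3
finger_force: 30.0
```

Request:
servo_tool([
  [[0, 0, 0], [0, 0, 0]],
  [[0, 0, 0], [0, 0, 0]],
])

```text
time: 7.58
tool_pos: [500.4, -302.0, 159.8]
tcp_rot: [3.14, -0.001, -3.141]
contact_force: [0.2, 0.3, -1.8]
grip_width: 23.4
finger_force: 30.0
```

```bash
python3 - <<'E'
from h import *
t=bot.capture("top"); s=bot.capture("side")
o=np.hstack([big(t,200,180,80,80,5),big(s,270,130,100,100,4)])
cv2.imwrite("pics/lift.png",np.ascontiguousarray(o[:,:800,::-1]))
H=hsv(t);h,sa,v=H[...,0],H[...,1],H[...,2]
c,st,m=blob((h>12)&(h<30)&(sa>70)&(v>80),(237.5,219)); print("hub?",c,st,ray("top",c,48))
E
```

```text
hub? [240.4        217.82222222] [237 215   8   7  45] [578.58052561 344.8183266   48.        ]
```

View pics/lift.png

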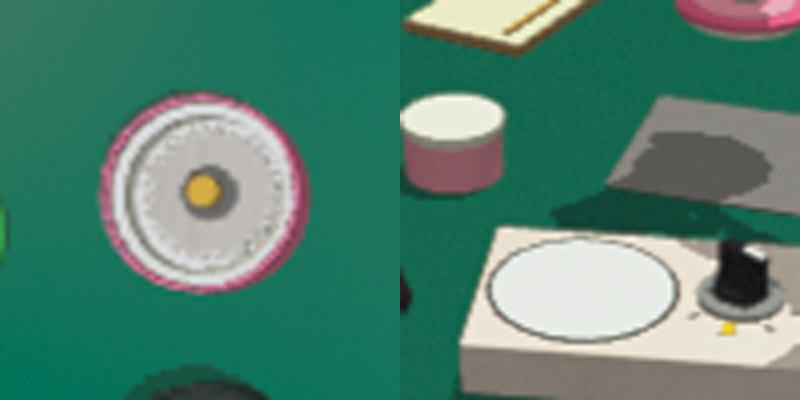

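The lid is held and level above the mat. In the pot, the wheel's brass hub shows at crop (203,191), which is full-image (240.5,218). Lowering the lid onto the mat.

Request:
servo_tool([
  [[0, 0, 0.025], [0, 0, 0]],
  [[0, 0, 0.03], [0, 0, 0]],
  [[0, 0, 0.03], [0, 0, 0]],
  [[0, 0, 0.025], [0, 0, 0]],
  [[0, 0, 0.015], [0, 0, 0]],
  [[0, 0, 0.006], [0, 0, 0]],
  [[0, 0, 0.002], [0, 0, 0]],
  [[0, 0, 0.001], [0, 0, 0]],
  [[0, 0, 0], [0, 0, 0]],
])

```text
time: 8.8
tool_pos: [501.2, -303.0, 27.3]
tcp_rot: [-3.141, 0.001, -3.141]
contact_force: [-0.6, 0.5, -1.5]
grip_width: 23.2
finger_force: 30.0
```

Request:
servo_tool([
  [[0, 0, 0.001], [0, 0, 0]],
  [[0, 0, 0.001], [0, 0, 0]],
  [[0, 0, 0], [0, 0, 0]],
])

```text
time: 9.18
tool_pos: [500.8, -302.7, 24.6]
tcp_rot: [3.141, -0.0, -3.141]
contact_force: [-1.0, -0.6, -2.0]
grip_width: 23.7
finger_force: 30.0
```

Request:
servo_tool([
  [[0, 0, 0.001], [0, 0, 0]],
  [[0, 0, 0], [0, 0, 0]],
])

```text
time: 9.43
tool_pos: [500.8, -302.7, 23.6]
tcp_rot: [3.141, -0.0, -3.141]
contact_force: [0.8, -0.0, -1.8]
grip_width: 23.4
finger_force: 30.0
```

Request:
servo_tool([
  [[0, 0, 0.001], [0, 0, 0]],
  [[0, 0, 0], [0, 0, 0]],
])

```text
time: 9.68
tool_pos: [500.9, -302.8, 22.9]
tcp_rot: [-3.141, 0.0, -3.141]
contact_force: [-0.8, 1.1, 1.1]
grip_width: 23.0
finger_force: 30.0
```

Request:
servo_tool([
  [[0, 0, 0], [0, 0, 0]],
  [[0, 0, 0], [0, 0, 0]],
  [[0, 0, 0], [0, 0, 0]],
  [[0, 0, -0.01], [0, 0, 0]],
  [[0, 0, -0.03], [0, 0, 0]],
  [[0, 0, -0.04], [0, 0, 0]],
  [[0, 0, -0.04], [0, 0, 0]],
  [[0, 0, -0.02], [0, 0, 0]],
], fingers=0.5)

```text
time: 10.68
tool_pos: [501.6, -303.4, 166.1]
tcp_rot: [-3.139, 0.004, -3.141]
contact_force: [0.7, -0.2, -0.6]
grip_width: 45.3
finger_force: 0.0
```

```bash
python3 - <<'E'
from h import *
for n,g in (("top",(240.4,218)),("side",(305,280))):
    t=bot.capture(n);H=hsv(t);h,sa,v=H[...,0],H[...,1],H[...,2]
    c,st,m=blob((h>12)&(h<30)&(sa>100)&(v>140),g); print("hub",n,c,st,ray(n,c,48))
    if n=="top":
        c,st,m=blob(((h>150)|(h<5))&(sa>40)&(v>100),(440,240)); print("lid",c,st,ray(n,c,20))
    else: print("hub exp",proj(n,(578,347,48)),"rgb",t[265:285:3,300:312:3].tolist())
E
```

```text
hub top [239.90909091 217.6969697 ] [237 215   7   6  33] [579.00682541 346.36777652  48.        ]
lid [438.1814059  238.01133787] [425 219  35  40 441] [ 503.03318594 -284.44446024   20.        ]
hub side [306.375 276.275] [303 274   8   6  40] [577.40606869 350.18968112  48.        ]
hub exp [306.33935305 275.27323484] rgb [[[128, 126, 113], [129, 126, 114], [129, 128, 115], [129, 127, 116]], [[129, 127, 114], [130, 127, 115], [129, 128, 115], [129, 127, 115]], [[129, 127, 114], [133, 131, 120], [136, 135, 122], [137, 135, 123]], [[180, 177, 166], [203, 182, 143], [209, 160, 77], [201, 169, 116]], [[183, 180, 171], [201, 158, 81], [212, 162, 75], [205, 157, 71]], [[183, 179, 170], [98, 79, 47], [112, 86, 44], [98, 76, 37]], [[93, 91, 89], [98, 78, 43], [106, 83, 40], [103, 79, 40]]]
```

Request:
servo_tool([
  [[-0.0038, 0.0325, 0], [0, 0, 0]],
  [[-0.0038, 0.0325, 0], [0, 0, 0]],
  [[-0.0038, 0.0325, 0], [0, 0, 0]],
  [[-0.0038, 0.0325, 0], [0, 0, 0]],
  [[-0.0038, 0.0325, 0], [0, 0, 0]],
  [[-0.0038, 0.0325, 0], [0, 0, 0]],
  [[-0.0038, 0.0325, 0], [0, 0, 0]],
  [[-0.0038, 0.0325, 0], [0, 0, 0]],
  [[-0.0038, 0.0325, 0], [0, 0, 0]],
  [[-0.0038, 0.0325, 0], [0, 0, 0]],
  [[-0.0038, 0.0325, 0], [0, 0, 0]],
  [[-0.0038, 0.0325, 0], [0, 0, 0]],
  [[-0.0038, 0.0325, 0], [0, 0, 0]],
  [[-0.0038, 0.0325, 0], [0, 0, 0]],
  [[-0.0038, 0.0325, 0], [0, 0, 0]],
  [[-0.0038, 0.0325, 0], [0, 0, 0]],
  [[-0.0038, 0.0325, 0], [0, 0, 0]],
  [[-0.0038, 0.0325, 0], [0, 0, 0]],
  [[-0.0038, 0.0325, 0], [0, 0, 0]],
  [[-0.0038, 0.0325, 0], [0, 0, 0]],
], fingers=0.42)

```text
time: 13.28
tool_pos: [576.2, 348.1, 161.4]
tcp_rot: [-3.141, -0.002, -3.141]
contact_force: [0.3, -1.0, 0.5]
grip_width: 38.9
finger_force: 0.0
```

Request:
servo_tool([
  [[0, 0, 0.02], [0, 0, 0]],
  [[0, 0, 0.03], [0, 0, 0]],
  [[0, 0, 0.02], [0, 0, 0]],
  [[0, 0, 0], [0, 0, 0]],
])

```text
time: 13.78
tool_pos: [575.0, 346.5, 89.8]
tcp_rot: [-3.139, -0.005, -3.141]
contact_force: [0.9, -0.6, 0.1]
grip_width: 39.0
finger_force: 0.0
```

```bash
python3 - <<'E'
from h import *
s=bot.capture("side"); t=bot.capture("top")
cv2.imwrite("pics/pre.png",np.ascontiguousarray(np.hstack([big(s,260,220,100,100,4),big(t,400,195,100,100,4)])[:,:,::-1]))
H=hsv(t);h,sa,v=H[...,0],H[...,1],H[...,2]
c,st,m=blob(((h>150)|(h<5))&(sa>40)&(v>100),(440,240)); print("lid",c,st,ray("top",c,20))
E
```

```text
lid [444.92883895 238.04775281] [ 425  219   40   40 1068] [ 502.49984391 -306.08867698   20.        ]
```

View pics/pre.png

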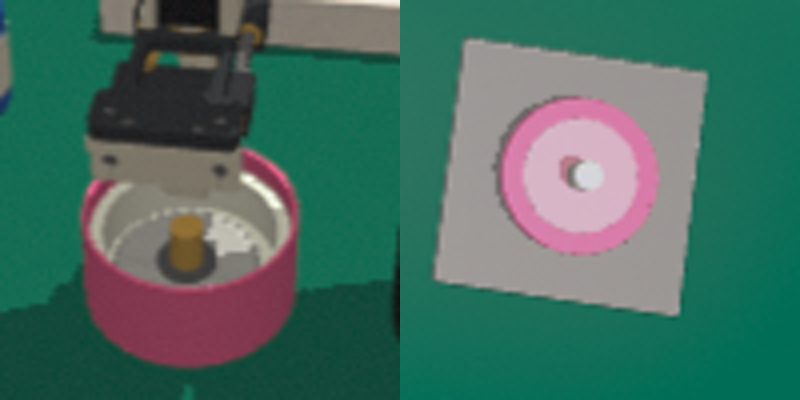

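The lid lies wholly on the mat, knob up (crop centre (580,176)). The hub in the pot is upright at side-crop (187,230), with the fingers above it. Correcting x by 3 mm and going down.

Request:
servo_tool([
  [[-0.003, 0.001, 0.01], [0, 0, 0]],
  [[0, 0, 0.015], [0, 0, 0]],
  [[0, 0, 0.015], [0, 0, 0]],
  [[0, 0, 0.012], [0, 0, 0]],
  [[0, 0, 0.008], [0, 0, 0]],
  [[0, 0, 0.004], [0, 0, 0]],
  [[0, 0, 0], [0, 0, 0]],
])

```text
time: 14.75
tool_pos: [579.6, 348.3, 28.7]
tcp_rot: [3.142, -0.0, -3.141]
contact_force: [0.1, -0.8, -0.0]
grip_width: 38.6
finger_force: 0.0
```

Request:
servo_tool([
  [[0, 0, 0], [0, 0, 0]],
  [[0, 0, 0], [0, 0, 0]],
  [[0, 0, 0], [0, 0, 0]],
  [[0, 0, 0], [0, 0, 0]],
  [[0, 0, 0], [0, 0, 0]],
  [[0, 0, 0], [0, 0, 0]],
], fingers=0)

```text
time: 15.5
tool_pos: [579.8, 348.4, 29.2]
tcp_rot: [3.141, 0.001, -3.141]
contact_force: [-0.0, -0.0, 3.5]
grip_width: 18.7
finger_force: 30.0
```

The grasp is too high: the grasp point sits at the hub's top. I'll reopen, go 6 mm deeper and close again.

Request:
servo_tool([
  [[0, 0, 0], [0, 0, 0]],
  [[0, 0, 0], [0, 0, 0]],
  [[0.001, 0, 0.003], [0, 0, 0]],
  [[0, 0, 0.003], [0, 0, 0]],
  [[0, 0, 0], [0, 0, 0]],
], fingers=0.4)

```text
time: 16.12
tool_pos: [578.3, 348.1, 22.2]
tcp_rot: [-3.141, -0.001, -3.141]
contact_force: [0.1, 1.0, 0.7]
grip_width: 36.5
finger_force: 0.0
```

Request:
servo_tool([
  [[0, 0, 0], [0, 0, 0]],
  [[0, 0, 0], [0, 0, 0]],
  [[0, 0, 0], [0, 0, 0]],
  [[0, 0, 0], [0, 0, 0]],
  [[0, 0, 0], [0, 0, 0]],
], fingers=0)

```text
time: 16.75
tool_pos: [578.7, 348.3, 22.9]
tcp_rot: [3.141, 0.0, -3.141]
contact_force: [0.6, 0.3, 1.8]
grip_width: 19.3
finger_force: 30.0
```

Request:
servo_tool([
  [[0, 0, -0.004], [0, 0, 0]],
  [[0, 0, -0.01], [0, 0, 0]],
  [[0, 0, -0.015], [0, 0, 0]],
  [[0, 0, -0.02], [0, 0, 0]],
  [[0, 0, -0.025], [0, 0, 0]],
  [[0, 0, -0.025], [0, 0, 0]],
  [[0, 0, -0.02], [0, 0, 0]],
  [[0, 0, 0], [0, 0, 0]],
])

```text
time: 17.75
tool_pos: [579.7, 348.8, 144.7]
tcp_rot: [3.139, 0.005, -3.141]
contact_force: [0.1, 0.8, -3.4]
grip_width: 19.1
finger_force: 30.0
```

Request:
servo_tool([
  [[-0.002, -0.027, 0], [0, 0, 0]],
  [[-0.002, -0.027, 0], [0, 0, 0]],
  [[-0.002, -0.027, 0], [0, 0, 0]],
  [[-0.002, -0.027, 0], [0, 0, 0]],
  [[-0.002, -0.027, 0], [0, 0, 0]],
  [[-0.002, -0.027, 0], [0, 0, 0]],
  [[-0.002, -0.027, 0], [0, 0, 0]],
  [[-0.002, -0.027, 0], [0, 0, 0]],
  [[-0.002, -0.027, 0], [0, 0, 0]],
  [[-0.002, -0.027, 0], [0, 0, 0]],
  [[-0.002, -0.027, 0], [0, 0, 0]],
  [[-0.002, -0.027, 0], [0, 0, 0]],
  [[0, 0, 0.02], [0, 0, 0]],
  [[0, 0, 0.02], [0, 0, 0]],
  [[0, 0, 0.02], [0, 0, 0]],
  [[0, 0, 0], [0, 0, 0]],
  [[0, 0, 0], [0, 0, 0]],
])

```text
time: 19.88
tool_pos: [603.0, 24.3, 82.2]
tcp_rot: [3.142, 0.001, -3.141]
contact_force: [0.1, -0.3, -2.4]
grip_width: 19.0
finger_force: 30.0
```

Request:
servo_tool([
  [[0, 0, 0.012], [0, 0, 0]],
  [[0, 0, 0.008], [0, 0, 0]],
  [[0, 0, 0.004], [0, 0, 0]],
  [[0, 0, 0.002], [0, 0, 0]],
  [[0, 0, 0.001], [0, 0, 0]],
  [[0, 0, 0], [0, 0, 0]],
])

```text
time: 20.62
tool_pos: [602.8, 24.3, 54.8]
tcp_rot: [3.142, 0.0, -3.141]
contact_force: [0.2, -0.2, -1.5]
grip_width: 19.5
finger_force: 30.0
```

Request:
servo_tool([
  [[0, 0, 0.001], [0, 0, 0]],
  [[0, 0, 0], [0, 0, 0]],
])

```text
time: 20.88
tool_pos: [602.9, 24.3, 53.9]
tcp_rot: [3.142, 0.0, -3.141]
contact_force: [0.7, 0.1, -2.3]
grip_width: 18.9
finger_force: 30.0
```

Request:
servo_tool([
  [[0, 0, 0.001], [0, 0, 0]],
  [[0, 0, 0], [0, 0, 0]],
])

```text
time: 21.12
tool_pos: [602.9, 24.3, 53.8]
tcp_rot: [-3.142, 0.001, -3.141]
contact_force: [-2.2, 0.1, 5.5]
grip_width: 19.3
finger_force: 30.0
```

Request:
servo_tool([
  [[0, 0, 0], [0, 0, 0]],
  [[0, 0, 0], [0, 0, 0]],
  [[0, 0, 0], [0, 0, 0]],
  [[0, 0, -0.01], [0, 0, 0]],
  [[0, 0, -0.025], [0, 0, 0]],
  [[0, 0, -0.03], [0, 0, 0]],
  [[0, 0, -0.025], [0, 0, 0]],
  [[0.03, 0, 0], [0, 0, 0]],
  [[0.03, -0.001, 0], [0, 0, 0]],
  [[0.03, -0.001, 0], [0, 0, 0]],
  [[0.03, -0.001, 0], [0, 0, 0]],
  [[0, 0, 0], [0, 0, 9.1]],
  [[0, 0, 0], [0, 0, 9.1]],
  [[0, 0, 0], [0, 0, 9.1]],
  [[0, 0, 0], [0, 0, 9.1]],
  [[0, 0, 0], [0, 0, 0]],
], fingers=0.45)

```text
time: 23.12
tool_pos: [482.9, 21.2, 143.3]
tcp_rot: [3.141, 0.001, 2.508]
contact_force: [-0.3, -0.0, 0.4]
grip_width: 41.5
finger_force: 0.0
```

```bash
python3 - <<'E'
from h import *
s=bot.capture("side"); t=bot.capture("top")
cv2.imwrite("pics/dial.png",np.ascontiguousarray(np.hstack([big(s,275,150,110,90,4)[:360],big(t,300,165,90,90,4)])[:,:800,::-1]))
E
```

```text
(no output)
```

View pics/dial.png

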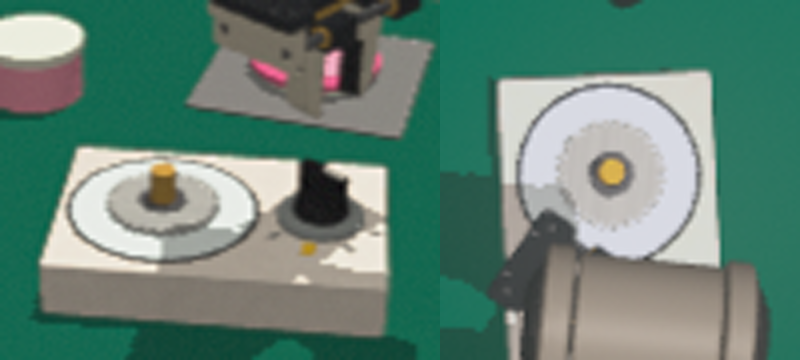

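The wheel lies flat, hub up, centred on the glass at crop (612,172). The fingers are above the dial. Going down onto the bar.

Request:
servo_tool([
  [[0, 0, 0.02], [0, 0, 0]],
  [[0, 0, 0.02], [0, 0, 0]],
  [[0, 0, 0.02], [0, 0, 0]],
  [[0, 0, 0.012], [0, 0, 0]],
  [[0, 0, 0.005], [0, 0, 0]],
  [[0, 0, 0.002], [0, 0, 0]],
  [[0, 0, 0], [0, 0, 0]],
])

```text
time: 24.1
tool_pos: [483.0, 21.2, 64.1]
tcp_rot: [3.141, 0.001, 2.507]
contact_force: [0.8, 0.1, -0.4]
grip_width: 41.1
finger_force: 0.0
```

Request:
servo_tool([
  [[0, 0, 0], [0, 0, 0]],
  [[0, 0, 0], [0, 0, 0]],
  [[0, 0, 0], [0, 0, 0]],
  [[0, 0, 0], [0, 0, 0]],
  [[0, 0, 0], [0, 0, 0]],
], fingers=0)

```text
time: 24.72
tool_pos: [483.8, 22.5, 64.0]
tcp_rot: [3.139, 0.001, 2.506]
contact_force: [3.4, 6.9, -1.1]
grip_width: 13.6
finger_force: 29.9
```

Request:
servo_tool([
  [[0, 0.0012, 0], [0, 0, 0]],
  [[0, 0, 0], [0, 0, 5]],
  [[0, 0, 0], [0, 0, 6]],
  [[0, 0, 0], [0, 0, 6]],
  [[0, 0, 0], [0, 0, 6]],
  [[0, 0, 0], [0, 0, 6]],
  [[0, 0, 0], [0, 0, 6]],
  [[0, 0, 0], [0, 0, 6]],
  [[0, 0, 0], [0, 0, 6]],
  [[0, 0, 0], [0, 0, 6]],
  [[0, 0, 0], [0, 0, 5]],
  [[0, 0, 0], [0, 0, 4.6]],
  [[0, 0, 0], [0, 0, 0]],
  [[0, 0, 0], [0, 0, 0]],
])

```text
time: 26.48
tool_pos: [483.0, 22.3, 63.9]
tcp_rot: [-3.141, -0.0, 1.416]
contact_force: [-2.4, 1.0, 5.7]
grip_width: 13.9
finger_force: 29.9
```

Yaw is 81.1°, on target. Next I release, rise and swing clear to look.

Request:
servo_tool([
  [[0, 0, 0], [0, 0, 0]],
  [[0, 0, 0], [0, 0, 0]],
  [[0, 0, 0], [0, 0, 0]],
  [[0, 0, -0.01], [0, 0, 0]],
  [[0, 0, -0.03], [0, 0, 0]],
  [[0, 0, -0.04], [0, 0, 0]],
  [[0, 0, -0.04], [0, 0, 0]],
  [[0, 0, -0.04], [0, 0, 0]],
  [[0.03, 0, 0], [0, 0, 0]],
  [[0.04, 0, 0], [0, 0, 0]],
  [[0.04, 0, 0], [0, 0, 0]],
  [[0.04, 0, 0], [0, 0, 0]],
  [[0.04, 0, 0], [0, 0, 0]],
  [[0.04, 0, 0], [0, 0, 0]],
  [[0.03, 0, 0], [0, 0, 0]],
  [[0, 0, 0], [0, 0, 0]],
  [[0, 0, 0], [0, 0, 0]],
], fingers=0.45)

```text
time: 28.6
tool_pos: [523.8, 278.5, 224.0]
tcp_rot: [3.142, 0.0, 1.414]
contact_force: [-0.6, 0.5, 0.1]
grip_width: 41.1
finger_force: 0.0
```

```bash
python3 - <<'E'
from h import *
s=bot.capture("side"); t=bot.capture("top")
cv2.imwrite("pics/end.png",np.ascontiguousarray(np.vstack([np.hstack([big(s,240,130,160,100,2.5),big(t,300,170,160,100,2.5)]),cv2.resize(np.hstack([t,s]),(800,250))])[:,:,::-1]))
v=hsv(t)[...,2].astype(float); Y,X=np.mgrid[240:253,334:350]; w=v[240:253,334:350]; print(w.astype(int))
w=np.clip(w-110,0,None); w[(np.hypot(X-342.4,Y-246.5)>6.2)]=0; w/=w.sum(); c=((w*X).sum(),(w*Y).sum())
C=np.cov(np.vstack([X.ravel(),Y.ravel()]),aweights=w.ravel()); d=np.linalg.eigh(C)[1][:,1]; d*=-np.sign(d[0])
P=[ray("top",(c[0]+k*d[0],c[1]+k*d[1]),89) for k in(-2,2)]; q=P[1]-P[0]; m=(P[0]+P[1])/2-[483,21.9,0]
print(c,"heading",np.degrees(np.arctan2(q[1],q[0])),np.degrees(np.arctan2(m[1],m[0])),m, "exp axis px",proj("top",(483,21.9,89)))
E
```

```text
[[201 162 168 168 167 154 115  86  74  78  78  77  98 143 163 167]
 [152 161 162 163 152  98  77  80  79  78  78  79  81  89 126 160]
 [141 125 125 120  96  74  77  77  78  77  78  78  79  80  83 116]
 [158 125 124 114  69  70  70  70  70  71  70  73  77  76  78  88]
 [155 125 121 102 109 111 106  89  77  75  70  70  72  70  72  88]
 [133 131 116 125 194 199 195 169 149 137  80  73  73  70  69  70]
 [166 159 122 119 193 216 217 219 220 207 106  77  76  76  76  76]
 [165 165 153  75  84 110 120 160 184 171  76  78  77  78  78  76]
 [166 165 155 102  73  71  71  71  71  73  73  75  77  78  78  78]
 [164 165 165 153  78  77  77  78  77  76  74  74  71  70  72  81]
 [153 166 166 156  98  77  77  77  77  77  78  77  77  78  80 105]
 [185 168 166 161 136  99  79  78  77  78  77  79  78  79  96 137]
 [206 162 165 166 166 156 104  88  77  79  78  81  91 108 138 169]]
(np.float64(340.3879173290938), np.float64(245.939586645469)) heading 86.8663679500709 82.91358601699548 [ 1.24106427  9.98315863 89.        ] exp axis px [343.65671245 246.28329238]
```

View pics/end.png

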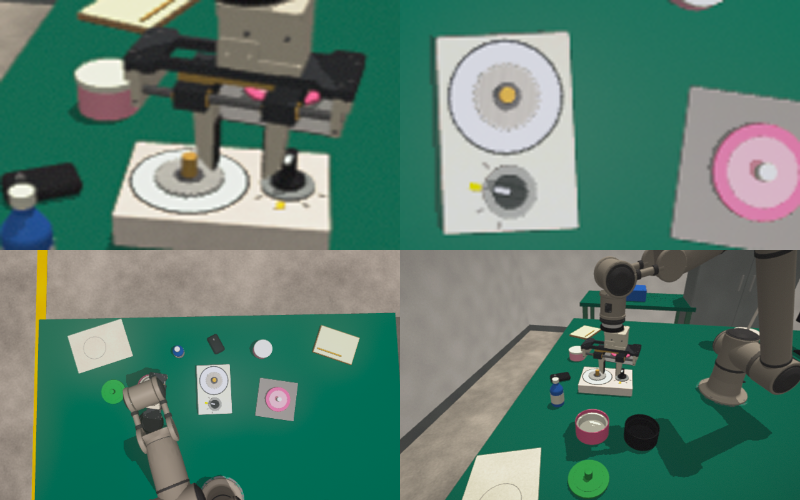

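The pointer strip runs 8.3° up from image-left, against 8.6° for the yellow mark, so the dial is at about 1.76 rad. The wheel is centred on the glass, the lid is on the mat, the pot is upright, and the bystanders haven't moved. Handing in.

```bash
python3 -c "
from plant import bot
print(bot.close_job())"
```

```text
the job is handed in; nothing more can be done
None
```

The job is handed in at about 29 s: the lid lies knob up on the mat, the wheel hub up on the glass, and the dial pointer within about 1° of the yellow mark in the last picture (no verdict came back).

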